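# Block out the cylinder and clear the bench

### The arm

A 6-joint arm with a two-finger parallel gripper is mounted at the origin on the work surface. World frame = base frame: x ahead of the robot, y to its left, z up, the work surface at z = 0. Lengths are in mm, angles in rad, forces in N, time in s.
With the tool pointing down it reaches from about 275 to 825 mm from the base axis. Payload 4.9 kg.
Tool frame: the origin (TCP) lies at the very end of the fingers, on their centre line; the grasp point (between the pads) lies 19 mm behind it; z points along the fingers, y is the direction in which the jaws open and shut (so a half turn about z gives the same grasp; the last joint's range is limited). The gripper opens to 85 mm and grips with 20 to 120 N. Pads are 22 mm wide; open, the fingers measure 114 mm over their backs; the gripper's body (76 mm by 85 mm) begins 54 mm behind the grasp point. The pads swing forward as they close: fully open they stand 13 mm farther back than shut.
Start: joints at [1.172, 0.326, -0.193, 1.052, 0, 1.437], TCP at [143.938, 530.849, 231.281] pointing down, gripper open.
Joint ranges: [-2.65, 2.65], [-0.97, 1.79], [-1.3, 1.35], [-1.93, 2.1], [-1.47, 1.37], [-3.14, 3.14]. Speed limits (rad/s): [2.57, 2.57, 3.14, 3.14, 3.14, 3.14].

### API

Orientations are given as [roll, pitch, yaw] about the fixed x, y, z axes, in that order (R = Rz(yaw) Ry(pitch) Rx(roll)).
In Python, from bench import bot, solve_ik, imaging gives the robot as it stands. Calls block until the motion is done:
- bot.move_ptp(position, orientation): joint-space move of the TCP to a pose.
- bot.movel(position, rot=None, max_speed=150, threshold=None): straight line of the TCP; rot=None keeps the orientation; max_speed is the mean speed in mm/s. With threshold (N) it stops when the force on the tool has changed by that much, and returns True; else False.
- bot.move_j(angles): joint-space move.
- bot.grip(opening, effort=None): opening from 0.0 (shut) to 1.0 (fully open); effort is the grip in N (None keeps the last); returns when the fingers have stopped.
- bot.dwell(seconds).
- solve_ik(position, orientation): joint angles nearest the present ones, or None.
- bot.get_state(): the state.
- imaging.capture(name): name is "scene" or "top" or "wrist"; returns the picture (384x512x3 uint8, blue, green, red); there is no depth.
- imaging.camera_model(name): a dict with "K" (3x3 intrinsics, pixels), "k1" (the pictures are not rectified: a ray, as slopes to the right and down, at radius r is drawn at 1 + k1 r^2 times it, then the intrinsics apply), "position" and "rotation" of the camera in the world. Camera axes: x right, y up, looking along -z (the intrinsics and any distortion apply to the point x, -y, -z); pixel columns grow to the right and rows downward; lengths in mm; the calibration is good to about 2 mm. A picture is of the moment at which its call begins: read the wrist's pose just before it. camera_model takes no time and is no camera call; for the wrist camera it gives the pose at the moment of the call.
A pose or a line that the arm cannot do raises bot.IKError and nothing moves.
- bot.sign_off(): hands the job in, once; it reports no verdict.
The state is a dict: "t": time; "qpos": joint angles; "joint_velocities": joint speeds; "effort": joint torques, N m; "tcp_pos": TCP position; "orientation": TCP orientation; "contact_force": force on the tool from outside, world axes, zero at the start; "wrist_torque": the same for the moment, N m; "opening": opening from 0.0 (shut) to 1.0 (fully open).
Only numpy, scipy, OpenCV 4.12 (cv2) and the standard library are available. Lean on these libraries where they do the work, as an engineer would, in place of code of your own. Each camera call takes 0.05 s, during which the arm holds its last target.

### The job

Find, by feeling or trying them, which of the four aluminium spacer blocks fills the gap between the cylinder's end cap and the steel stop on the rig, and set it in the gap, square, in line with the cylinder and fully down, level on the two ledges. Then tidy up: put the three spacer blocks left over in the deeper bin and every hose fitting (couplings and valves) in the shallower tray. Leave everything else on the bench where it is.

Things in the scene. Friction and masses are not known exactly. Their poses are not given: they have to be found in the camera images.
- rig: fixed rig: aluminium base plate 16 mm thick, 100 mm wide (own y, x from -100 to 220 mm), with a pneumatic cylinder lying along own +x. Origin at bench level under the flat end face of the cylinder's square end cap (46 mm wide, 52 mm high above the plate, x from 0 to 36 mm). The gap lies on the -x side of this face, up to the stop; open above and at both sides (own y)
- cap_face (a point): middle of the foot of the cap's end face, at the plate's top. Along the foot of this face and of the stop's face runs a steel ledge that juts 5 mm into the gap, its top 12 mm above the plate: the right block rests level on both ledges, 28 mm above the bench; a thinner one drops between them or tilts, a thicker one does not enter
- stop: fixed dark steel stop block on the rig's plate, 30 mm thick along the rig's x, 46 mm wide, 52 mm high; origin under its centre, on the plate, axes as the rig's. The gap is what remains between it and the cap's face. It is 3 mm wider (between the faces) than one of the four spacer blocks; both upper edges of the gap have a 2 mm bevel
- bin: fixed grey bin for spacer blocks, the deeper of the two boxes: 210 mm (own x) by 160 mm (own y), 70 mm high, walls and floor 4 mm; origin under its centre
- tray: fixed grey tray for hose fittings, the shallower of the two boxes: 210 mm (own x) by 160 mm (own y), 25 mm high, walls and floor 4 mm; origin under its centre
- spacer_a (a point): loose aluminium spacer block standing on the bench (or fallen): a plain rectangular block 50 mm wide (own y), 50 mm high (own z) and of untold thickness along own x; the four blocks are 20, 29, 38 and 47 mm thick, and which is which must be found by feeling. This point is its centre; 0.2 to 0.33 kg
- spacer_b (a point): loose aluminium spacer block standing on the bench (or fallen): a plain rectangular block 50 mm wide (own y), 50 mm high (own z) and of untold thickness along own x; the four blocks are 20, 29, 38 and 47 mm thick, and which is which must be found by feeling. This point is its centre; 0.2 to 0.33 kg
- spacer_c (a point): loose aluminium spacer block standing on the bench (or fallen): a plain rectangular block 50 mm wide (own y), 50 mm high (own z) and of untold thickness along own x; the four blocks are 20, 29, 38 and 47 mm thick, and which is which must be found by feeling. This point is its centre; 0.2 to 0.33 kg
- spacer_d (a point): loose aluminium spacer block standing on the bench (or fallen): a plain rectangular block 50 mm wide (own y), 50 mm high (own z) and of untold thickness along own x; the four blocks are 20, 29, 38 and 47 mm thick, and which is which must be found by feeling. This point is its centre; 0.2 to 0.33 kg
- fitting_1 (a point): loose hose fitting, may be absent: straight coupling, 70 mm long along own x, with a middle block 34 mm long, 26 mm wide and 26 mm high between two round ends 20 mm across. This point is the centre of the middle block, 13 mm above its underside; it lies flat on the bench; about 0.08 kg
- fitting_2 (a point): loose hose fitting, may be absent: straight coupling, 70 mm long along own x, with a middle block 34 mm long, 26 mm wide and 26 mm high between two round ends 20 mm across. This point is the centre of the middle block, 13 mm above its underside; it lies flat on the bench; about 0.08 kg
- fitting_3 (a point): loose hose fitting, may be absent: straight coupling, 70 mm long along own x, with a middle block 34 mm long, 26 mm wide and 26 mm high between two round ends 20 mm across. This point is the centre of the middle block, 13 mm above its underside; it lies flat on the bench; about 0.08 kg
- fitting_4 (a point): loose hose fitting, may be absent: flow control valve, block 66 mm long along own x, 26 mm wide and 26 mm high, with a round adjusting knob 11 mm high on top; 72 mm long with its port rings. This point is the centre of the middle block, 13 mm above its underside; it lies flat on the bench; about 0.08 kg
- fitting_5 (a point): loose hose fitting, may be absent: flow control valve, block 66 mm long along own x, 26 mm wide and 26 mm high, with a round adjusting knob 11 mm high on top; 72 mm long with its port rings. This point is the centre of the middle block, 13 mm above its underside; it lies flat on the bench; about 0.08 kg
- screwdriver: a bystander: screwdriver lying across the bench beyond the rig, 160 mm long
- tape: a bystander: roll of tape lying flat, 56 mm across, 19 mm high; origin under its centre
- gauge: a bystander: round pressure gauge lying on its back, 50 mm across, 30 mm high, with a short brass stub; origin under the dial

How it is judged (in metres and radians):
On the way:
1. the spacer block that fills the gap stands in it, level on both ledges, let go ((((x of spacer_a in the frame of rig between -0.06 and 0 m and y of spacer_a in the frame of rig between -0.012 and 0.012 m and z of spacer_a in the frame of rig between 0.0495 and 0.0565 m and angle between the x axis of spacer_a and the x axis of rig, either way round below 0.14 rad and angle between spacer_a's own x axis and vertical between 1.5108 and 1.6308 rad) and contact force between the fingers and block_a below 0.3 N) or ((x of spacer_b in the frame of rig between -0.06 and 0 m and y of spacer_b in the frame of rig between -0.012 and 0.012 m and z of spacer_b in the frame of rig between 0.0495 and 0.0565 m and angle between the x axis of spacer_b and the x axis of rig, either way round below 0.14 rad and angle between spacer_b's own x axis and vertical between 1.5108 and 1.6308 rad) and contact force between the fingers and block_b below 0.3 N) or ((x of spacer_c in the frame of rig between -0.06 and 0 m and y of spacer_c in the frame of rig between -0.012 and 0.012 m and z of spacer_c in the frame of rig between 0.0495 and 0.0565 m and angle between the x axis of spacer_c and the x axis of rig, either way round below 0.14 rad and angle between spacer_c's own x axis and vertical between 1.5108 and 1.6308 rad) and contact force between the fingers and block_c below 0.3 N) or ((x of spacer_d in the frame of rig between -0.06 and 0 m and y of spacer_d in the frame of rig between -0.012 and 0.012 m and z of spacer_d in the frame of rig between 0.0495 and 0.0565 m and angle between the x axis of spacer_d and the x axis of rig, either way round below 0.14 rad and angle between spacer_d's own x axis and vertical between 1.5108 and 1.6308 rad) and contact force between the fingers and block_d below 0.3 N))), for 0.3 s.
At the end, for the whole second after the job is handed in: The block 3 mm thinner than the gap rests level on both ledges (within 3 degrees, 3.5 mm), thickness along the cylinder within 8 degrees, centre within 12 mm of the cylinder's centre line; the other three blocks are in the deeper bin, every fitting present in the shallower tray; all released ((((x of spacer_a in the frame of rig between -0.06 and 0 m and y of spacer_a in the frame of rig between -0.012 and 0.012 m and z of spacer_a in the frame of rig between 0.0495 and 0.0565 m and angle between the x axis of spacer_a and the x axis of rig, either way round below 0.14 rad and angle between spacer_a's own x axis and vertical between 1.5108 and 1.6308 rad) and (x of spacer_b in the frame of bin between -0.1 and 0.1 m and y of spacer_b in the frame of bin between -0.076 and 0.076 m and z of spacer_b in the frame of bin between 0 and 0.075 m) and (x of spacer_c in the frame of bin between -0.1 and 0.1 m and y of spacer_c in the frame of bin between -0.076 and 0.076 m and z of spacer_c in the frame of bin between 0 and 0.075 m) and (x of spacer_d in the frame of bin between -0.1 and 0.1 m and y of spacer_d in the frame of bin between -0.076 and 0.076 m and z of spacer_d in the frame of bin between 0 and 0.075 m)) or ((x of spacer_b in the frame of rig between -0.06 and 0 m and y of spacer_b in the frame of rig between -0.012 and 0.012 m and z of spacer_b in the frame of rig between 0.0495 and 0.0565 m and angle between the x axis of spacer_b and the x axis of rig, either way round below 0.14 rad and angle between spacer_b's own x axis and vertical between 1.5108 and 1.6308 rad) and (x of spacer_a in the frame of bin between -0.1 and 0.1 m and y of spacer_a in the frame of bin between -0.076 and 0.076 m and z of spacer_a in the frame of bin between 0 and 0.075 m) and (x of spacer_c in the frame of bin between -0.1 and 0.1 m and y of spacer_c in the frame of bin between -0.076 and 0.076 m and z of spacer_c in the frame of bin between 0 and 0.075 m) and (x of spacer_d in the frame of bin between -0.1 and 0.1 m and y of spacer_d in the frame of bin between -0.076 and 0.076 m and z of spacer_d in the frame of bin between 0 and 0.075 m)) or ((x of spacer_c in the frame of rig between -0.06 and 0 m and y of spacer_c in the frame of rig between -0.012 and 0.012 m and z of spacer_c in the frame of rig between 0.0495 and 0.0565 m and angle between the x axis of spacer_c and the x axis of rig, either way round below 0.14 rad and angle between spacer_c's own x axis and vertical between 1.5108 and 1.6308 rad) and (x of spacer_a in the frame of bin between -0.1 and 0.1 m and y of spacer_a in the frame of bin between -0.076 and 0.076 m and z of spacer_a in the frame of bin between 0 and 0.075 m) and (x of spacer_b in the frame of bin between -0.1 and 0.1 m and y of spacer_b in the frame of bin between -0.076 and 0.076 m and z of spacer_b in the frame of bin between 0 and 0.075 m) and (x of spacer_d in the frame of bin between -0.1 and 0.1 m and y of spacer_d in the frame of bin between -0.076 and 0.076 m and z of spacer_d in the frame of bin between 0 and 0.075 m)) or ((x of spacer_d in the frame of rig between -0.06 and 0 m and y of spacer_d in the frame of rig between -0.012 and 0.012 m and z of spacer_d in the frame of rig between 0.0495 and 0.0565 m and angle between the x axis of spacer_d and the x axis of rig, either way round below 0.14 rad and angle between spacer_d's own x axis and vertical between 1.5108 and 1.6308 rad) and (x of spacer_a in the frame of bin between -0.1 and 0.1 m and y of spacer_a in the frame of bin between -0.076 and 0.076 m and z of spacer_a in the frame of bin between 0 and 0.075 m) and (x of spacer_b in the frame of bin between -0.1 and 0.1 m and y of spacer_b in the frame of bin between -0.076 and 0.076 m and z of spacer_b in the frame of bin between 0 and 0.075 m) and (x of spacer_c in the frame of bin between -0.1 and 0.1 m and y of spacer_c in the frame of bin between -0.076 and 0.076 m and z of spacer_c in the frame of bin between 0 and 0.075 m))) and x of fitting_1 in the frame of tray between -0.1 and 0.1 m and y of fitting_1 in the frame of tray between -0.076 and 0.076 m and z of fitting_1 in the frame of tray between 0 and 0.06 m and x of fitting_2 in the frame of tray between -0.1 and 0.1 m and y of fitting_2 in the frame of tray between -0.076 and 0.076 m and z of fitting_2 in the frame of tray between 0 and 0.06 m and x of fitting_3 in the frame of tray between -0.1 and 0.1 m and y of fitting_3 in the frame of tray between -0.076 and 0.076 m and z of fitting_3 in the frame of tray between 0 and 0.06 m and x of fitting_4 in the frame of tray between -0.1 and 0.1 m and y of fitting_4 in the frame of tray between -0.076 and 0.076 m and z of fitting_4 in the frame of tray between 0 and 0.06 m and x of fitting_5 in the frame of tray between -0.1 and 0.1 m and y of fitting_5 in the frame of tray between -0.076 and 0.076 m and z of fitting_5 in the frame of tray between 0 and 0.06 m); the robot touches nothing.
It fails at once if another thing on the bench (screwdriver, tape or gauge) is shoved more than 60 mm away (distance of any of screwdriver, tape, gauge from where it was at the start of the episode above 0.06 m).
Of fit1, fit2, fit3, fit4, fit5 only 2 to 4 are there at a start; the rules pass over those that are not, and their reading is None.
At some moment in a run one of fit1, fit2, fit3, fit4, fit5 may be knocked a few centimetres aside while the robot is not near it.
Once in a run the grip may slacken for a moment while it holds something.
It also fails if it takes over 210 s, if anything falls off the work surface, if the arm or the gripper's body presses on something with over 40 N, if the wrist force passes 120 N, or if a joint passes its speed limit or range.

## Working session

There is one attempt and no reset: what is moved stays moved. The work goes in short steps, each a Python script; the robot and the scene stay as the last script left them, time stands still between calls to the robot, and variables do not carry over. Pictures are saved under pics/ and viewed, and the job is handed in when it is done.

```bash
ls -la && mkdir -p pics
python3 - <<'E'
from bench import bot, solve_ik, imaging
import cv2
s=bot.get_state(); print(s['t'],s['tcp_pos'],s['orientation'],s['opening'])
for n in ("scene","top","wrist"):
    m=imaging.camera_model(n); print(n,m)
    cv2.imwrite(f'pics/{n}0.png',imaging.capture(n))
E
```

```text
total 12
drwxr-xr-x  3 agent agent 4096 Dec  6 19:08 .
drwxr-xr-x 23 root  root  4096 Dec  6 19:08 ..
drwxr-xr-x  2 agent agent 4096 Dec  6 19:08 pics
0.0 [143.69401682 530.2988306  230.5112696 ] [-3.13989788e+00 -2.38627242e-04  2.87680237e+00] 0.9973717139885527
scene {'K': array([[364.90138245,   0.        , 249.98639629],
       [  0.        , 364.90138245, 192.12730475],
       [  0.        ,   0.        ,   1.        ]]), 'k1': 0.03542776478112363, 'position': array([1.09481391e+03, 9.41983440e-01, 8.36519652e+02]), 'rotation': array([0.56670967, 0.01442635, 1.59135914])}
top {'K': array([[376.65166743,   0.        , 261.75703097],
       [  0.        , 376.65166743, 195.5623742 ],
       [  0.        ,   0.        ,   1.        ]]), 'k1': -0.05108253204101411, 'position': array([ 406.73218711,  -11.95108418, 1009.80887486]), 'rotation': array([ 2.31411493e-01, -6.60075819e-05, -1.61470670e+00])}
wrist {'K': array([[311.29258825,   0.        , 254.46630905],
       [  0.        , 311.29258825, 190.1398856 ],
       [  0.        ,   0.        ,   1.        ]]), 'k1': -0.05588685374874311, 'position': array([ 68.97945816, 549.65710181, 372.40251405]), 'rotation': array([-3.02118227e-01,  9.05035607e-04,  1.30658576e+00])}
```

View pics/scene0.png

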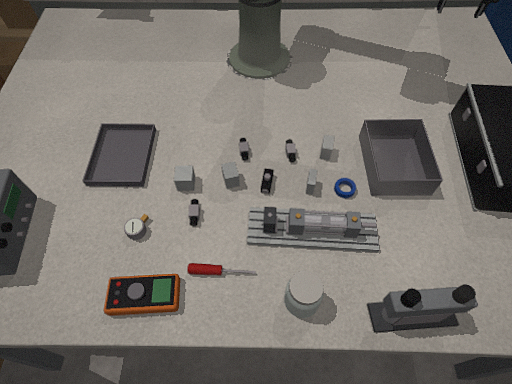

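View pics/top0.png

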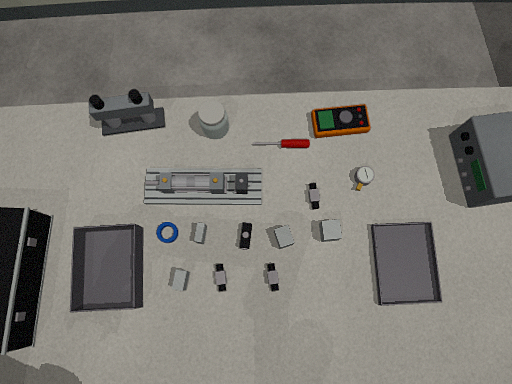

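View pics/wrist0.png

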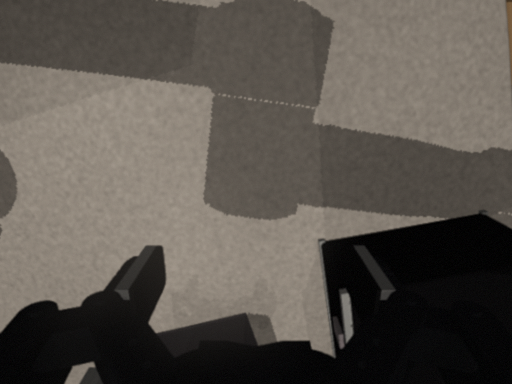

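```bash
cat > h.py <<'E'
import numpy as np, cv2
from scipy.spatial.transform import Rotation as R
from bench import bot, solve_ik, imaging
def Rm(rpy): return R.from_euler('xyz',rpy).as_matrix()
def ray(m,uv):
    K=m['K']; uv=np.atleast_2d(np.float64(uv))
    d=np.stack([(uv[:,0]-K[0,2])/K[0,0],(uv[:,1]-K[1,2])/K[1,1]],1)
    s=d.copy()
    for _ in range(20):
        r2=(s**2).sum(1,keepdims=True); s=d/(1+m['k1']*r2)
    c=np.stack([s[:,0],-s[:,1],-np.ones(len(s))],1)
    return m['position'],c@Rm(m['rotation']).T
def onz(m,uv,z):
    o,d=ray(m,uv); t=(z-o[2])/d[:,2]
    return o+d*t[:,None]
def proj(m,P):
    P=np.atleast_2d(P); c=(P-m['position'])@Rm(m['rotation'])
    s=np.stack([c[:,0]/-c[:,2],-c[:,1]/-c[:,2]],1)
    r2=(s**2).sum(1,keepdims=True); s=s*(1+m['k1']*r2)
    return np.stack([s[:,0]*m['K'][0,0]+m['K'][0,2],s[:,1]*m['K'][1,1]+m['K'][1,2]],1)
def tri(m1,uv1,m2,uv2):
    o1,d1=ray(m1,uv1);o2,d2=ray(m2,uv2);d1=d1[0]/np.linalg.norm(d1[0]);d2=d2[0]/np.linalg.norm(d2[0])
    A=np.stack([d1,-d2],1);t=np.linalg.lstsq(A,o2-o1,rcond=None)[0]
    p,q=o1+d1*t[0],o2+d2*t[1]; return (p+q)/2,np.linalg.norm(p-q)
E
python3 - <<'E'
import cv2
t=cv2.imread('pics/top0.png'); s=cv2.imread('pics/scene0.png')
def z(im,x0,y0,x1,y1,k,n): cv2.imwrite(n,cv2.resize(im[y0:y1,x0:x1],None,fx=k,fy=k,interpolation=cv2.INTER_CUBIC))
z(t,140,160,340,300,4,'pics/t_mid.png')
z(s,170,130,390,255,3.6,'pics/s_mid.png')
E
```

```text
(no output)
```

View pics/t_mid.png

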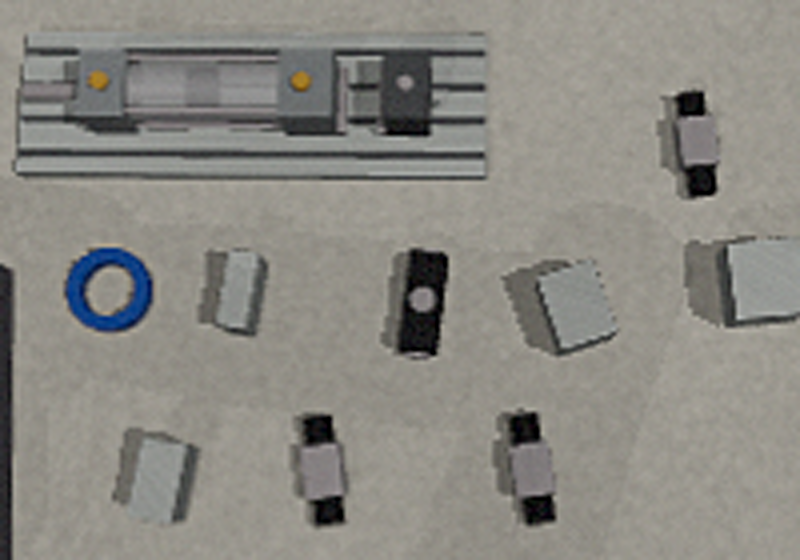

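View pics/s_mid.png

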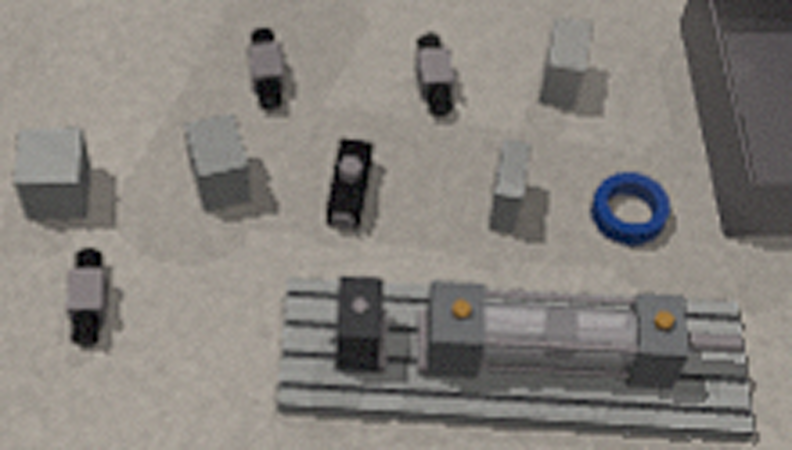

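Run:
```python
from h import *
t=cv2.imread('pics/top0.png').astype(int)
m=imaging.camera_model('top')
# sample colours
for n,p in dict(b1=(200,232),b2=(180,278),b3=(284,236),b4=(330,230),side2=(187,280),bench=(300,270),bench2=(230,255),f=(221,277),f2=(314,195),v=(245,229),vend=(245,245),shadow=(270,235),tray=(405,262),bin=(106,267),rail=(240,190)).items(): print(n,t[p[1],p[0]])
d=t[...,0]-t[...,2]
mask=((d>2)&(t.sum(2)>330)).astype(np.uint8)
n,l,st,c=cv2.connectedComponentsWithStats(mask)
for i in range(1,n):
    if st[i,4]>80: print(st[i],c[i])
```

```text
b1 [137 142 139]
b2 [147 150 149]
b3 [140 143 138]
b4 [149 154 149]
side2 [75 78 77]
bench [141 151 153]
bench2 [134 142 145]
f [131 128 132]
f2 [123 125 132]
v [26 28 27]
vend [26 24 25]
shadow [ 97 106 106]
tray [103  99 101]
bin [89 84 88]
rail [35 25 31]
[159 172  12  17 116] [164.6637931  180.00862069]
```

Run:
```python
from h import *
t=cv2.imread('pics/top0.png').astype(np.float32)
m=imaging.camera_model('top')
tt=cv2.GaussianBlur(t,(3,3),0)
d=tt[...,0]-tt[...,2]
mask=((d>-6.5)&(tt.sum(2)>330)).astype(np.uint8)
mask=cv2.morphologyEx(mask,cv2.MORPH_OPEN,np.ones((3,3)))
n,l,st,c=cv2.connectedComponentsWithStats(mask)
for i in range(1,n):
    if 80<st[i,4]<700 and 110<c[i][1]<320:
        ys,xs=np.where(l==i)
        h=50 if st[i,4]>110 else 26
        P=onz(m,np.stack([xs,ys],1),h)
        r=cv2.minAreaRect(P[:,:2].astype(np.float32))
        print(st[i],c[i],'z',h,np.round(r[0],1),np.round(r[1],1),round(r[2],1))
cv2.imwrite('pics/mask.png',cv2.resize(mask[160:310,130:350]*255,None,fx=3.5,fy=3.5,interpolation=0))
```

```text
[210 112  18  18  87] [220.34482759 122.17241379] z 26 [856.6  86.3] [22.8 67.8] 47.6
[147 168 115  10 507] [196.95266272 170.37869822] z 50 [702.4 129.8] [305.3  25.1] 87.4
[357 171  17  12 150] [365.07333333 176.21333333] z 50 [ 672.7 -299. ] [43.1 30.4] 87.5
[146 174  11  10 102] [150.61764706 178.58823529] z 26 [699.3 277.3] [29.3 25.5] 87.4
[171 174  40  15 467] [190.31049251 181.17987152] z 50 [681.2 164.7] [104.8  37. ] 85.6
[248 174  14   7  85] [254.82352941 177.17647059] z 26 [690.9  -4.8] [35.4 16.9] 87.5
[310 189   9  12  90] [314.24444444 194.57777778] z 26 [ 635.1 -162.8] [21.7 30.4] 87.5
[144 191 118   7 604] [202.57284768 194.30960265] z 50 [643.8 134. ] [308.6  16.2] 87.5
[144 199 118   6 498] [203.90361446 201.30321285] z 50 [623.3 134.2] [307.3  12.7] 86.7
[322 219  20  21 348] [331.48850575 229.0862069 ] z 50 [ 536.8 -197. ] [49.9 46.7] 2.1
[194 223  11  19 149] [198.87248322 231.6442953 ] z 50 [544.5 143.1] [20.9 48.1] 80.2
[275 225  19  21 277] [283.92418773 235.31046931] z 50 [525.9 -73.7] [48.5 37.5] 15.8
[172 269  14  22 242] [178.47520661 279.34297521] z 50 [426.9 195.6] [30.  50.3] 77.4
[215 271  11  13 115] [219.93043478 277.13913043] z 50 [428.1  91.6] [29.2 23.2] 5.9
[269 271  10  12 103] [273.19417476 276.82524272] z 26 [424.4 -42.8] [23.  27.7] 87.4
```

View pics/mask.png

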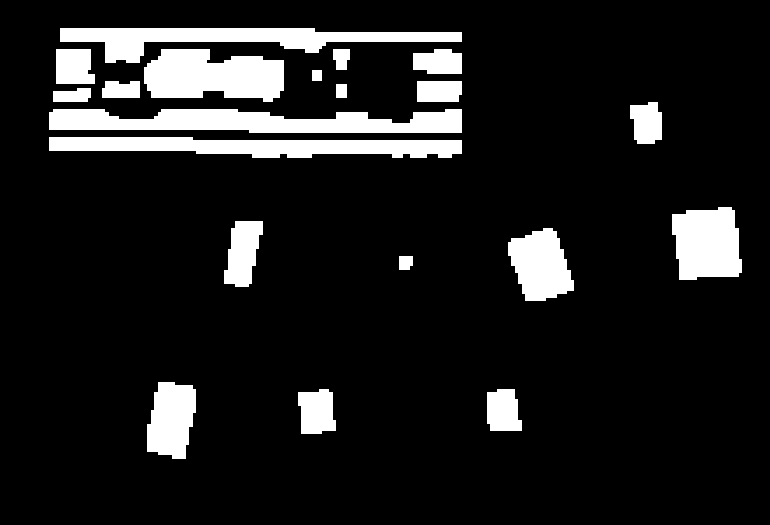

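Run:
```python
from h import *
m=imaging.camera_model('top')
g=onz(m,[[235.75,180],[224.25,180],[230,181]],68); print(g)
gx,gy=g[2,0],g[2,1]
bot.move_ptp([gx+40,gy,170],[np.pi,0,np.pi-0.045])
s=bot.get_state(); print(s['t'],s['tcp_pos'],s['orientation'])
w=imaging.camera_model('wrist'); im=imaging.capture('wrist'); print(w['position'],w['rotation'],proj(w,g))
cv2.imwrite('pics/w1.png',im)
np.save('w1.npy',np.r_[w['position'],w['rotation']])
```

```text
[[672.84949096  43.84899226  68.        ]
 [674.17111324  73.68873229  68.        ]
 [670.81853093  58.83114884  68.        ]]
2.7667 [710.63724273  60.06328968 170.2480406 ] [3.14130695e+00 1.59716619e-04 3.09815493e+00]
[633.20034798  62.50774083 312.03639958] [-3.02622163e-01 -8.99055055e-04  1.52791387e+00] [[232.68907091 146.80683305]
 [270.59161999 146.84780752]
 [251.56355761 143.41216256]]
```

View pics/w1.png

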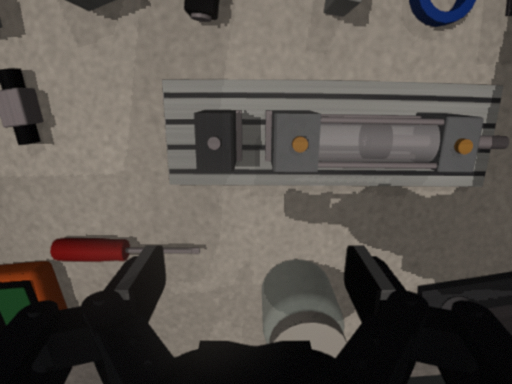

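Run:
```python
import cv2
s=cv2.imread('pics/w1.png')
cv2.imwrite('pics/w1z.png',cv2.resize(s[95:185,180:340],None,fx=5,fy=5,interpolation=cv2.INTER_CUBIC))
```

```text
(no output)
```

View pics/w1z.png

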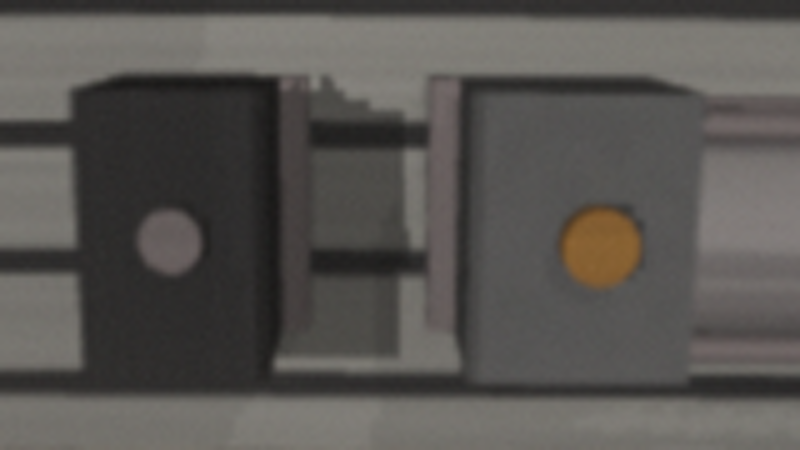

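Run:
```python
from h import *
w=imaging.camera_model('wrist'); t=np.load('w1.npy'); w['position'],w['rotation']=t[:3],t[3:]
f=lambda x,y:[180+x/5,95+y/5]
def pr(n,p,z): print(n,np.round(onz(w,[f(*q) for q in p],z),1).tolist())
pr('cap top: nearL,nearR,farL,farR',[(468,383),(690,383),(466,92),(704,92)],68)
pr('stop top: nearL nearR farL farR',[(85,388),(268,388),(74,92),(262,92)],68)
pr('bevel foot stop/cap',[(280,240),(460,240)],66)
pr('ledge stop inner/outer, cap inner/outer',[(310,200),(280,200),(427,200),(460,200)],28)
pr('screws stop,cap',[(170,243),(600,247)],70)
im=cv2.imread('pics/w1.png')
b=im[:,:,0].astype(int);r=im[:,:,2].astype(int);
for x0,x1 in ((285,320),(445,485)):
    ys,xs=np.where((r-b)[130:165,x0:x1]>50); print(len(xs),np.mean(xs)+x0,np.mean(ys)+130, onz(w,[[np.mean(xs)+x0,np.mean(ys)+130]],70))
# plate edges: top line rows
pr('plate corners',[],16) if 0 else None
print(onz(w,[[163,80],[494,85],[169,183],[479,186]],16))
```

```text
cap top: nearL,nearR,farL,farR [[694.3, 75.6, 68.0], [695.9, 111.4, 68.0], [648.5, 76.4, 68.0], [649.9, 112.9, 68.0]]
stop top: nearL nearR farL farR [[692.5, 13.7, 68.0], [693.8, 43.3, 68.0], [645.8, 16.4, 68.0], [647.1, 45.2, 68.0]]
bevel foot stop/cap [[670.3, 46.5, 66.0], [671.5, 75.0, 66.0]]
ledge stop inner/outer, cap inner/outer [[669.0, 49.9, 28.0], [668.7, 44.5, 28.0], [669.9, 71.1, 28.0], [670.1, 77.1, 28.0]]
screws stop,cap [[669.4, 29.6, 70.0], [672.9, 96.6, 70.0]]
187 299.6898395721925 143.99465240641712 [[672.53778096  96.36305446  70.        ]]
175 464.8857142857143 146.1942857142857 [[679.08842824 229.73649429  70.        ]]
[[617.4378742  -19.56970967  16.        ]
 [631.98358224 287.81959845  16.        ]
 [714.46860968 -25.67144904  16.        ]
 [731.03932089 288.80848388  16.        ]]
```

Run:
```python
import cv2
t=cv2.imread('pics/top0.png')
cv2.imwrite('pics/t_bin.png',cv2.resize(t[215:320,60:155],None,fx=4,fy=4,interpolation=cv2.INTER_CUBIC))
cv2.imwrite('pics/t_tray.png',cv2.resize(t[210:315,355:450],None,fx=4,fy=4,interpolation=cv2.INTER_CUBIC))
```

```text
(no output)
```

View pics/t_bin.png

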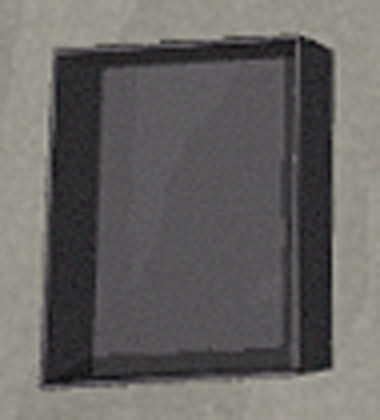

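View pics/t_tray.png

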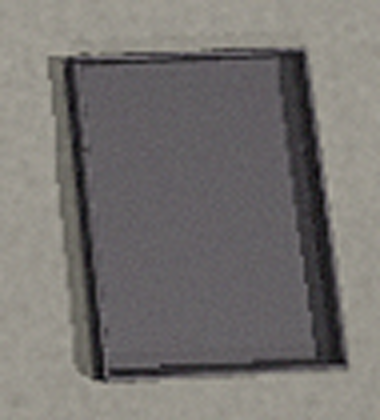

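Run:
```python
from h import *
m=imaging.camera_model('top')
for q,ox,oy,z in (([(52,48),(298,37),(300,372),(40,383)],60,215,70),([(68,60),(303,50),(347,367),(97,380)],355,210,25)):
    P=onz(m,[(ox+x/4,oy+y/4) for x,y in q],z)[:,:2]; print(np.round(P,1).tolist(),P.mean(0),cv2.minAreaRect(P.astype(np.float32)))
# fittings: long axis from dark+grey masks at t0
t=cv2.imread('pics/top0.png').astype(int)
for n,(u,v) in dict(f1=(221,277),f2=(272,276),f3=(314,195),valve=(245,235)).items():
    sub=t[v-20:v+20,u-14:u+14]; ys,xs=np.where(sub.sum(2)<140)
    k=np.float32(np.stack([xs+u-14,ys+v-20],1)); P=onz(m,k,13 if n!='valve' else 22)[:,:2].astype(np.float32)
    r=cv2.minAreaRect(P); print(n,len(k),np.round(r[0],1),np.round(r[1],1),round(r[2],1))
bx=[(426.9,195.6,77.4)]
from math import radians as rd
for p,y in (((427,196,100),167.4),((427,196,100),-12.6),((427,196,100),77.4),((427,196,100),-102.6),((671,60.7,130),87.25),((671,60.7,130),-92.75)):
    print(p,y,solve_ik(p,[np.pi,0,rd(y)]))
```

```text
[[566.9, 462.3], [567.5, 303.7], [362.3, 296.8], [360.7, 457.1]] [464.34088965 379.98909151] ((464.56439208984375, 379.588623046875), (208.7089080810547, 160.2619171142578), 1.4505723714828491)
[[545.7, -310.6], [544.9, -469.8], [339.6, -469.9], [340.6, -307.4]] [ 442.6785983  -389.41512725] ((442.7376708984375, -389.3035583496094), (162.4958953857422, 205.3677978515625), 89.65129089355469)
f1 87 [429.8  94.7] [67.7 17.5] 6.2
f2 91 [424.4 -40.5] [68.  18.4] 8.2
f3 91 [ 635.6 -163.8] [70.9 19.3] 2.3
valve 205 [534.5  25.3] [25.1 66.4] 80.6
(427, 196, 100) 167.4 [ 0.27302803  0.32121764 -0.58015749  0.66942119  0.          0.49293952]
(427, 196, 100) -12.6 [ 0.27302803  0.32121764 -0.58015749  0.66942119  0.         -2.64865313]
(427, 196, 100) 77.4 [ 0.27302803  0.32121764 -0.58015749  0.66942119  0.          2.06373585]
(427, 196, 100) -102.6 [ 0.27302803  0.32121764 -0.58015749  0.66942119  0.         -1.07785681]
(671, 60.7, 130) 87.25 [-0.01924297  0.627415    0.02716282  0.97054414  0.          1.59954991]
(671, 60.7, 130) -92.75 [-0.01924297  0.627415    0.02716282  0.97054414  0.         -1.54204275]
```

```bash
cat >> h.py <<'E'
from math import pi, radians as rd
def st():
    s=bot.get_state(); return f"t={s['t']:.1f} tcp={np.round(s['tcp_pos'],1)} yaw={np.degrees(s['orientation'][2]):.1f} op={s['opening']:.3f} F={np.round(s['contact_force'],1)}"
def O(y): return [pi,0,rd(y)]
def norm(y): return (y+180)%360-180
def bestyaw(p,jaw):
    c=[norm(jaw+90),norm(jaw-90)]; q=bot.get_state()['qpos']
    sol=[(abs(s[5]-q[5])+ (5 if abs(s[5])>2.9 else 0),y) for y in c for s in [solve_ik(p,O(y))] if s is not None]
    return min(sol)[1]
E
python3 - <<'E'
from h import *
bot.grip(1.0,30)
bot.move_ptp([426.9,195.6,110],O(167.4))
bot.movel([426.9,195.6,10],max_speed=200,threshold=8)
print(st())
bot.grip(0.0,25); print(st())
w=bot.get_state()['wrist_torque'];print(w)
E
```

```text
t=4.9 tcp=[427.9 195.5  10.3] yaw=167.4 op=1.002 F=[ 0.5 -0.6  0.3]
t=5.5 tcp=[427.4 195.5  10.7] yaw=167.4 op=0.337 F=[-0.4 -2.3  5.4]
[-0.23156766  0.13176399  0.04858711]
```

Run:
```python
from h import *
bot.grip(1.0)
bot.movel([426.9,195.6,75],max_speed=250)
bot.move_ptp([426.9,195.6,75],O(-102.6))
bot.movel([426.9,195.6,10],max_speed=200,threshold=8)
print(st())
bot.grip(0.0,90); print(st())
bot.movel([426.9,195.6,130],max_speed=250)
print(st())
bot.move_ptp([671,60.7,130],O(-92.75)); print(st())
w=imaging.camera_model('wrist'); cv2.imwrite('pics/w2.png',imaging.capture('wrist')); np.save('w2.npy',np.r_[w['position'],w['rotation']])
cv2.imwrite('pics/top2.png',imaging.capture('top')); cv2.imwrite('pics/scene2.png',imaging.capture('scene'))
```

```text
t=8.3 tcp=[426.5 195.5   9.9] yaw=-102.6 op=0.997 F=[ 0.3 -0.4  0.3]
t=8.8 tcp=[427.7 196.1  11.4] yaw=-102.6 op=0.573 F=[-2.   0.5  6.5]
t=9.4 tcp=[426.4 195.4 129.5] yaw=-102.6 op=0.572 F=[-0.4  0.2 -3.7]
t=10.5 tcp=[669.4  61.5 128.8] yaw=-92.7 op=0.570 F=[-0.   0.7 -2.9]
```

View pics/w2.png

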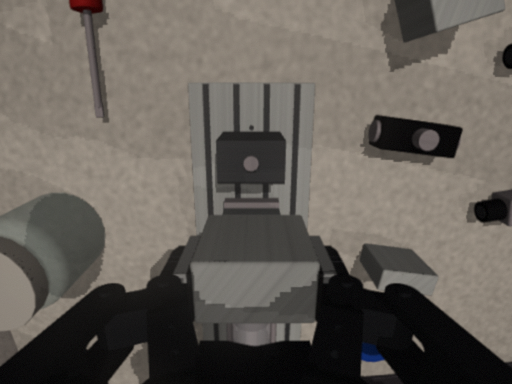

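View pics/scene2.png

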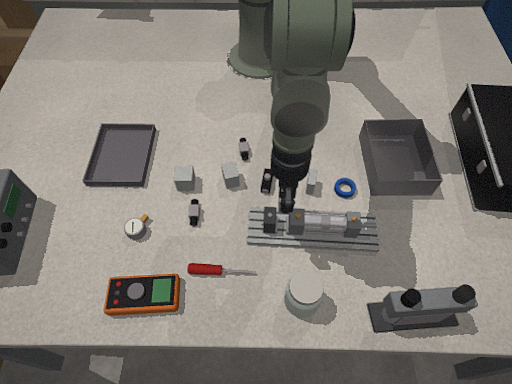

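```bash
python3 - <<'E'
import cv2
s=cv2.imread('pics/w2.png')
cv2.imwrite('pics/w2z.png',cv2.resize(s[120:330,175:335],None,fx=2.8*1,fy=2.8,interpolation=cv2.INTER_CUBIC))
E
python3 - <<'E'
from h import *
print(st())
w=imaging.camera_model('wrist'); t=np.load('w2.npy'); w['position'],w['rotation']=t[:3],t[3:]
print(onz(w,[[251,216],[200,216],[308,216]],118))
print(onz(w,[[251,262],[194,262],[314,262],[254,312]],168))
print('stop edge/screw',onz(w,[[251,184]],68),onz(w,[[251,163]],70))
print('ledge',onz(w,[[251,199],[251,213]],28))
E
```

```text
t=10.6 tcp=[670.   62.  130.1] yaw=-92.7 op=0.572 F=[ 0.3  0.5 -2.6]
[[669.08043764  46.58246095 118.        ]
 [695.97958384  45.31546211 118.        ]
 [638.99380328  48.05213719 118.        ]]
[[668.61064875  44.75522464 168.        ]
 [689.8986188   43.7861098  168.        ]
 [645.06503043  45.96231596 168.        ]
 [668.56165528  67.41134538 168.        ]]
stop edge/screw [[669.3104811   43.57863867  68.        ]] [[668.54687227  28.63715584  70.        ]]
ledge [[670.84371929  68.06839644  28.        ]
 [671.46423159  80.4273366   28.        ]]
```

View pics/w2z.png

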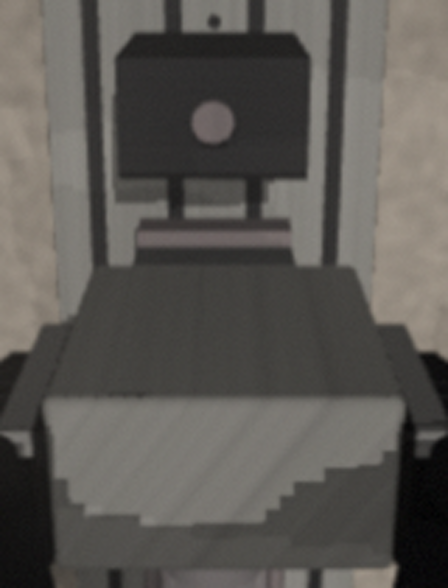

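Run:
```python
from h import *
bot.movel([671,61.2,86],max_speed=150); print(st())
r=bot.movel([671,61.2,37.5],max_speed=35,threshold=12); print(r,st(), bot.get_state()['wrist_torque'])
```

```text
t=11.1 tcp=[670.5  61.7  86.1] yaw=-92.7 op=0.575 F=[-0.1 -0.1 -2.6]
True t=12.3 tcp=[670.7  61.2  39.4] yaw=-92.8 op=0.573 F=[-0.9  0.8  4.8] [-0.01193028  0.00262135  0.01935529]
```

Run:
```python
from h import *
r=bot.movel([671,61.2,37.5],max_speed=20,threshold=8); print(r,st())
bot.grip(1.0); print(st())
bot.movel([671,61.2,130],max_speed=250)
bot.movel([671,35,150],max_speed=250)
w=imaging.camera_model('wrist'); cv2.imwrite('pics/w3.png',imaging.capture('wrist')); np.save('w3.npy',np.r_[w['position'],w['rotation']])
```

```text
False t=12.6 tcp=[670.8  61.2  39.4] yaw=-92.7 op=0.576 F=[-5.  -0.2 11.5]
t=13.0 tcp=[671.   61.2  37.3] yaw=-92.8 op=1.001 F=[-1.  -0.5 -0. ]
```

View pics/w3.png

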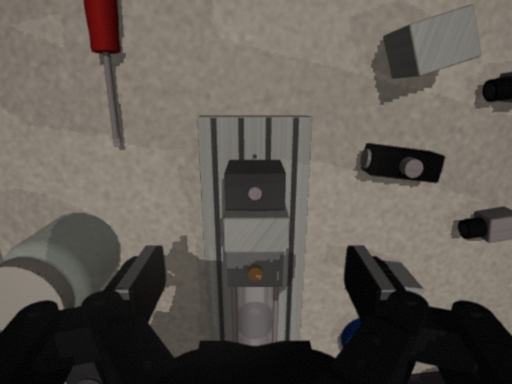

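```bash
cat >> h.py <<'E'
def pick(x,y,jaw,z,pre=1.0,eff=80,hi=140):
    yaw=bestyaw([x,y,hi],jaw)
    bot.move_ptp([x,y,hi],O(yaw)); bot.grip(pre,eff)
    hit=bot.movel([x,y,z],max_speed=220,threshold=10); print(' down',hit,st())
    bot.grip(0.0,eff); print(' grip',st())
    bot.movel([x,y,hi],max_speed=250); print(' lift',st())
def place(x,y,jaw,z,open_=0.8,hi=140):
    yaw=bestyaw([x,y,hi],jaw)
    bot.move_ptp([x,y,hi],O(yaw)); print(' over',st())
    hit=bot.movel([x,y,z],max_speed=150,threshold=8); print(' put',hit,st())
    bot.grip(open_); bot.movel([x,y,hi],max_speed=250); print(' done',st())
E
python3 - <<'E'
from h import *
pick(525.9,-73.7,105.8,10)
place(525,379.6,91.5,15)
cv2.imwrite('pics/scene3.png',imaging.capture('scene')); cv2.imwrite('pics/top3.png',imaging.capture('top'))
E
```

```text
down False t=15.8 tcp=[526.6 -73.8  10.5] yaw=-164.2 op=1.001 F=[-0.8 -0.5  1.2]
 grip t=16.3 tcp=[526.8 -74.   11.1] yaw=-164.2 op=0.435 F=[-0.8 -0.1  6.3]
 lift t=16.9 tcp=[525.  -73.4 138.9] yaw=-164.2 op=0.438 F=[-2.   0.3 -3.2]
 over t=18.6 tcp=[525.4 378.5 139.6] yaw=-178.6 op=0.439 F=[-0.6 -0.6 -1.9]
 put True t=19.4 tcp=[523.7 378.   15.2] yaw=-178.6 op=0.434 F=[-0.4  0.3  5.2]
 done t=20.5 tcp=[524.4 379.3 139. ] yaw=-178.5 op=0.798 F=[-0.1 -0.3 -0.7]
```

View pics/scene3.png

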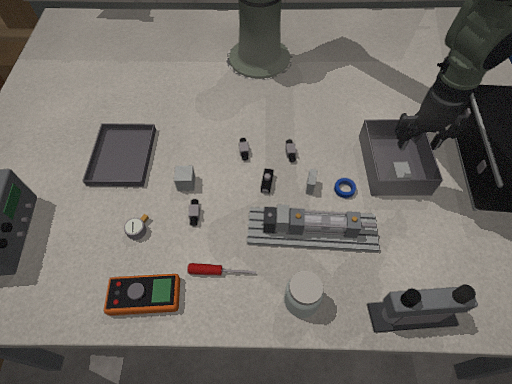

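View pics/top3.png

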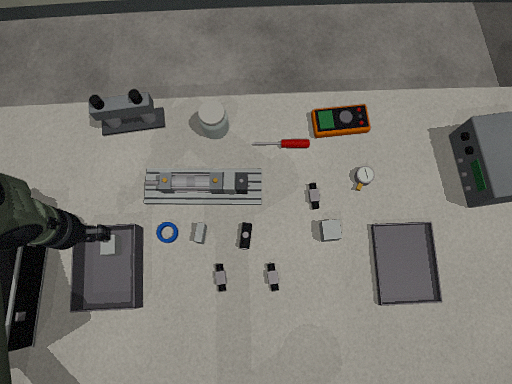

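Run:
```python
from h import *
pick(544.5,143.1,80.2,10,pre=0.6)
place(405,379.6,91.5,15,open_=0.6)
pick(536.8,-197,92.1,10)
place(465,379.6,91.5,15,open_=0.9)
cv2.imwrite('pics/top4.png',imaging.capture('top'))
```

```text
down False t=22.6 tcp=[545.2 143.3  10.7] yaw=170.2 op=0.596 F=[ 0.5 -0.8  0.6]
 grip t=23.0 tcp=[546.  143.2  11.7] yaw=170.2 op=0.224 F=[0.2 0.3 6.9]
 lift t=23.6 tcp=[543.5 143.  138.9] yaw=170.2 op=0.219 F=[-0.8  0.2 -2.5]
 over t=24.7 tcp=[405.5 378.8 139.4] yaw=-178.6 op=0.223 F=[ 0.2 -0.1 -2.7]
 put True t=25.5 tcp=[404.2 377.4  15.5] yaw=-178.6 op=0.222 F=[-0.3 -0.2  5.3]
 done t=26.6 tcp=[404.5 379.3 139.2] yaw=-178.5 op=0.603 F=[-0.9  0.4 -0.5]
 down False t=29.9 tcp=[ 537.5 -197.4   10.8] yaw=-177.9 op=0.996 F=[ 0.2  0.1 -0.2]
 grip t=30.3 tcp=[ 537.9 -197.7   11.5] yaw=-177.9 op=0.537 F=[-1.   0.4  5.6]
 lift t=31.0 tcp=[ 535.9 -196.5  138.8] yaw=-177.9 op=0.539 F=[ 0.3 -0.7 -3.6]
 over t=33.1 tcp=[465.7 378.8 140. ] yaw=-178.6 op=0.539 F=[ 0.5  0.5 -2.8]
 put True t=33.9 tcp=[463.6 378.1  15.6] yaw=-178.5 op=0.540 F=[-1.2 -1.2  6. ]
 done t=34.9 tcp=[464.4 379.2 139.1] yaw=-178.5 op=0.901 F=[-0.1  0.7 -0.2]
```

View pics/top4.png

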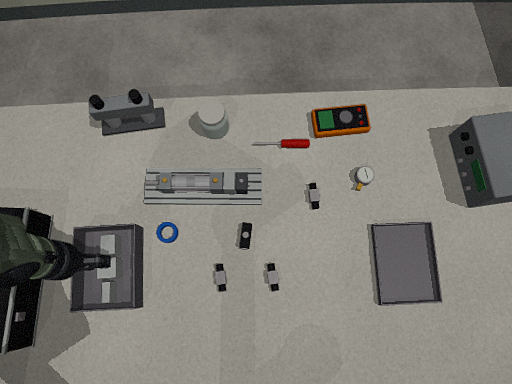

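```bash
cat >> h.py <<'E'
def fittings(im):
    m=imaging.camera_model('top'); out=[]
    t=im.astype(int); k=(t.sum(2)<140).astype(np.uint8)
    k[:130]=0;k[320:]=0;k[:,:147]=0;k[:,368:]=0
    k[165:208,140:266]=0
    k=cv2.morphologyEx(k,cv2.MORPH_CLOSE,cv2.getStructuringElement(cv2.MORPH_ELLIPSE,(15,15)))
    n,l,s,c=cv2.connectedComponentsWithStats(k)
    for i in range(1,n):
        if s[i,4]<80: continue
        ys,xs=np.where(l==i); dk=t.sum(2)[ys,xs]<140
        valve=dk.mean()>0.75
        P=onz(m,np.stack([xs,ys],1)[dk],22 if valve else 13)[:,:2].astype(np.float32)
        r=cv2.minAreaRect(P); a=r[2] if r[1][0]>r[1][1] else r[2]+90
        a=(a+90)%180-90
        out.append((round(r[0][0],1),round(r[0][1],1),round(a,1),'valve' if valve else 'coupling',[round(max(r[1]),1),round(min(r[1]),1)]))
    return out
E
python3 - <<'E'
from h import *
for n in ('top0','top4'): print(*fittings(cv2.imread(f'pics/{n}.png')),sep='\n'); print()
E
```

```text
(809.9, -205.5, -77.4, 'coupling', [246.7, 43.3])
(534.5, 25.3, -9.4, 'valve', [66.4, 25.1])

(809.9, -205.5, -77.4, 'coupling', [246.7, 43.3])
(635.4, -161.7, 4.8, 'coupling', [71.2, 22.1])
(534.4, 25.3, -8.5, 'valve', [66.4, 25.5])
```

```bash
cat >> h.py <<'E'
def fittings(im):
    m=imaging.camera_model('top'); out=[]; ends=[]
    t=im.astype(int); k=(t.sum(2)<140).astype(np.uint8)
    k[:155]=0;k[320:]=0;k[:,:147]=0;k[:,368:]=0; k[165:208,140:266]=0
    n,l,s,c=cv2.connectedComponentsWithStats(k)
    for i in range(1,n):
        if s[i,4]<20 or s[i,4]>300: continue
        ys,xs=np.where(l==i); px=np.stack([xs,ys],1)
        if s[i,4]>110:
            P=onz(m,px,22)[:,:2].astype(np.float32); r=cv2.minAreaRect(P)
            a=r[2] if r[1][0]>r[1][1] else r[2]+90
            out.append(('valve',round(r[0][0],1),round(r[0][1],1),round((a+90)%180-90,1),np.round(r[1],0).tolist()))
        else: ends.append(onz(m,px,13)[:,:2].mean(0))
    for i in range(len(ends)):
        for j in range(i):
            d=ends[i]-ends[j]; L=np.hypot(*d)
            if 40<L<62:
                c=(ends[i]+ends[j])/2; a=np.degrees(np.arctan2(d[1],d[0]))
                out.append(('coupling',round(c[0],1),round(c[1],1),round((a+90)%180-90,1),round(L,1)))
    return out
E
python3 - <<'E'
from h import *
for n in ('top0','top4'): print(*fittings(cv2.imread(f'pics/{n}.png')),sep='\n'); print()
E
```

```text
('valve', 534.5, 25.3, -9.4, [25.0, 66.0])
('coupling', np.float64(636.9), np.float64(-163.5), np.float64(3.0), np.float64(53.4))
('coupling', np.float64(429.3), np.float64(94.5), np.float64(6.2), np.float64(51.9))
('coupling', np.float64(424.1), np.float64(-40.4), np.float64(7.4), np.float64(51.8))

('valve', 534.4, 25.3, -8.5, [25.0, 66.0])
('coupling', np.float64(636.8), np.float64(-163.5), np.float64(3.1), np.float64(53.6))
('coupling', np.float64(429.1), np.float64(94.3), np.float64(6.8), np.float64(52.7))
('coupling', np.float64(424.2), np.float64(-40.5), np.float64(7.0), np.float64(51.9))
```

Run:
```python
from h import *
T=[(397,-424),(488,-424)]
for i in range(2):
    im=imaging.capture('top'); f=sorted(fittings(im),key=lambda q:-q[2]); print(f)
    k,x,y,a=f[0][:4]
    pick(x,y,a+90,3,pre=0.8)
    if bot.get_state()['opening']<0.2: print('lost'); break
    place(*T[i],90,7,open_=0.55)
cv2.imwrite('pics/top5.png',imaging.capture('top'))
```

```text
[('coupling', np.float64(428.9), np.float64(94.2), np.float64(6.5), np.float64(52.3)), ('valve', 534.5, 25.3, -9.4, [25.0, 66.0]), ('coupling', np.float64(424.2), np.float64(-40.5), np.float64(7.2), np.float64(51.5)), ('coupling', np.float64(637.0), np.float64(-163.5), np.float64(3.4), np.float64(53.7))]
 down False t=37.2 tcp=[429.4  94.4   3.5] yaw=-173.5 op=0.799 F=[-0.5 -0.1  0.9]
 grip t=37.6 tcp=[429.9  94.2   4.2] yaw=-173.5 op=0.289 F=[-1.9 -0.8  9. ]
 lift t=38.3 tcp=[428.3  94.1 139.4] yaw=-173.5 op=0.285 F=[ 0.  -0.1 -1.8]
 over t=40.2 tcp=[ 397.5 -422.9  139.9] yaw=-179.9 op=0.286 F=[ 0.6  0.4 -0.4]
 put True t=41.1 tcp=[ 396.2 -422.1    8.3] yaw=-180.0 op=0.284 F=[-2.1  1.1  6.2]
 done t=42.1 tcp=[ 396.6 -423.5  139.1] yaw=-180.0 op=0.547 F=[ 0.6  0.3 -0.8]
[('valve', 534.5, 25.3, -9.4, [25.0, 66.0]), ('coupling', np.float64(424.1), np.float64(-40.8), np.float64(7.0), np.float64(51.5)), ('coupling', np.float64(646.5), np.float64(-199.8), np.float64(-1.8), np.float64(53.3))]
 down False t=45.0 tcp=[535.2  25.2   3.6] yaw=170.6 op=0.801 F=[ 0.4 -0.8  0.8]
 grip t=45.4 tcp=[535.5  25.2   4.4] yaw=170.6 op=0.287 F=[-1.3 -0.3  5.9]
 lift t=46.1 tcp=[533.8  25.4 139.3] yaw=170.6 op=0.286 F=[-0.3 -0.  -1.3]
 over t=47.8 tcp=[ 488.5 -422.7  139.7] yaw=-179.9 op=0.290 F=[ 0.6  0.6 -0.3]
 put True t=48.6 tcp=[ 487.  -422.1    8.5] yaw=-179.9 op=0.287 F=[-1.1  0.9  6. ]
 done t=49.7 tcp=[ 487.5 -423.4  138.9] yaw=-180.0 op=0.546 F=[ 0.3 -0.4 -0.7]
```

View pics/top5.png

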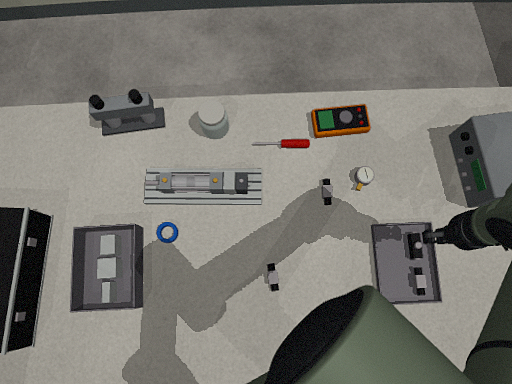

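Run:
```python
from h import *
T=[(397,-355),(488,-355)]
for i in range(2):
    im=imaging.capture('top'); f=sorted(fittings(im),key=lambda q:-q[2]); print(f)
    k,x,y,a=f[0][:4]
    pick(x,y,a+90,3,pre=0.7)
    if bot.get_state()['opening']<0.2: print('lost'); break
    place(*T[i],90,7,open_=0.55)
bot.move_ptp([430,0,230],O(180)); print(st())
for n in ('top','scene'): cv2.imwrite(f'pics/{n}6.png',imaging.capture(n))
```

```text
[('coupling', np.float64(424.2), np.float64(-40.7), np.float64(6.6), np.float64(51.9)), ('coupling', np.float64(646.6), np.float64(-199.7), np.float64(-1.8), np.float64(53.1))]
 down False t=52.3 tcp=[424.6 -40.9   3.4] yaw=-173.4 op=0.704 F=[ 0.1 -1.   0.4]
 grip t=52.7 tcp=[425.3 -41.    4.3] yaw=-173.4 op=0.287 F=[-1.   0.1  8.1]
 lift t=53.4 tcp=[423.8 -40.6 139.6] yaw=-173.4 op=0.287 F=[-0.2  0.6 -0.1]
 over t=54.6 tcp=[ 397.  -353.6  139.3] yaw=-179.9 op=0.288 F=[ 0.4  0.2 -0.5]
 put True t=55.5 tcp=[ 396.3 -352.9    8.4] yaw=-179.9 op=0.285 F=[-1.3  0.8  6.9]
 done t=56.5 tcp=[ 396.4 -353.9  138.8] yaw=-180.0 op=0.551 F=[ 0.1  0.4 -0.4]
[('coupling', np.float64(646.5), np.float64(-199.7), np.float64(-1.9), np.float64(53.2))]
 down False t=58.7 tcp=[ 647.4 -200.1    4.1] yaw=178.1 op=0.699 F=[-0.3  0.3  0.6]
 grip t=59.1 tcp=[ 647.9 -200.3    5.1] yaw=178.1 op=0.284 F=[-1.2  0.8  7.4]
 lift t=59.8 tcp=[ 645.7 -199.3  138.9] yaw=178.1 op=0.284 F=[-0.8 -0.2 -0.2]
 over t=60.7 tcp=[ 488.4 -354.3  139.3] yaw=-180.0 op=0.283 F=[ 0.4  0.7 -1.1]
 put True t=61.6 tcp=[ 487.4 -352.9    9.1] yaw=-179.9 op=0.286 F=[-1.2  1.1  6.7]
 done t=62.6 tcp=[ 487.5 -354.1  138.7] yaw=-180.0 op=0.550 F=[-0.4 -0.3 -0.6]
t=64.0 tcp=[430.5  -0.7 229.7] yaw=179.9 op=0.549 F=[1.3 0.1 0.3]
```

View pics/top6.png

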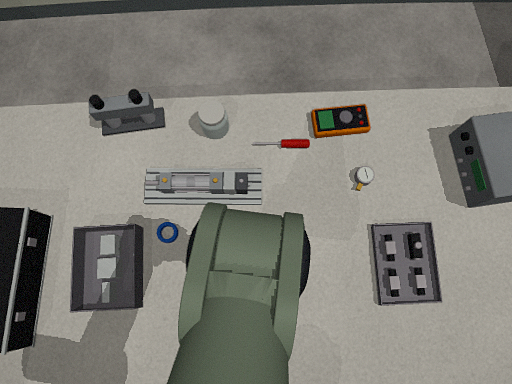

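View pics/scene6.png

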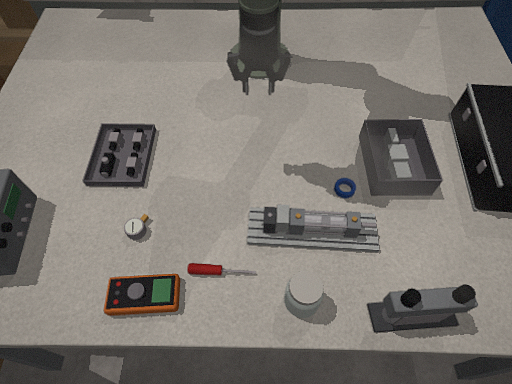

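Run:
```python
from h import *
for i,p in enumerate([[711,62,150],[640,62,190]]):
    bot.move_ptp(p,O(180))
    bot.dwell(0.3)
    w=imaging.camera_model('wrist'); im=imaging.capture('wrist'); np.save(f'v{i}.npy',np.r_[w['position'],w['rotation']])
    c=proj(w,[[671,61,78]])[0]; print(c); x,y=int(c[0])-70,max(0,int(c[1])-60)
    print(x,y); cv2.imwrite(f'pics/v{i}.png',cv2.resize(im[y:y+110,x:x+150],None,fx=5,fy=5,interpolation=cv2.INTER_CUBIC))
print(st())
```

```text
[254.42355619 149.48827793]
184 89
[254.09973118 222.11545777]
184 162
t=66.3 tcp=[640.2  61.9 189. ] yaw=180.0 op=0.549 F=[-0.5  0.4 -0.1]
```

View pics/v0.png

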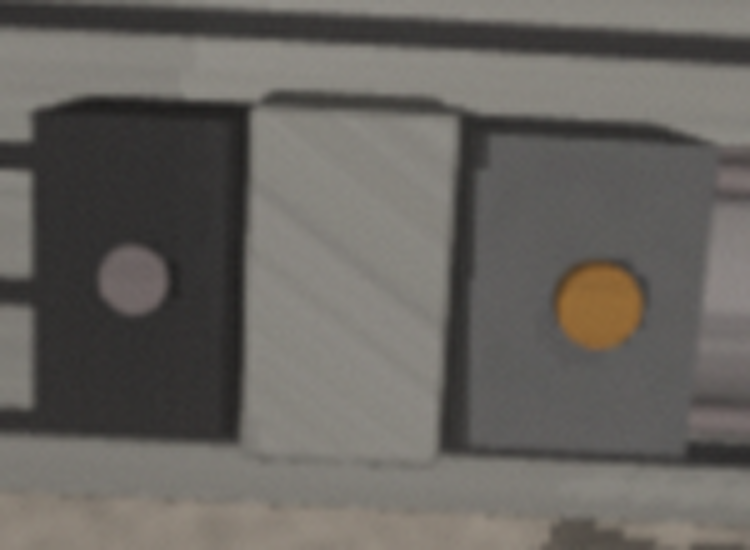

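View pics/v1.png

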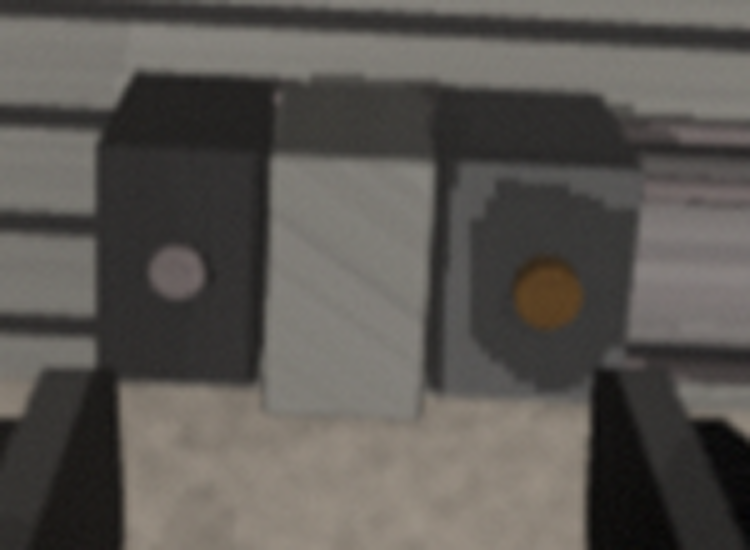

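Run:
```python
from h import *
W=[]
for i in range(2):
    w=imaging.camera_model('wrist'); t=np.load(f'v{i}.npy'); w['position'],w['rotation']=t[:3],t[3:]; W.append(w)
a=[(250,104),(459,114),(438,458),(243,455)]; b=[(272,154),(436,157),(421,418),(263,412)]
P=[]
for p,q in zip(a,b):
    X,e=tri(W[0],[184+p[0]/5,89+p[1]/5],W[1],[184+q[0]/5,162+q[1]/5]); P.append(X); print(np.round(X,1),round(e,1))
P=np.array(P); print(P.mean(0))
Z=onz(W[0],[(184+x/5,89+y/5) for x,y in a],78); print(np.round(Z,1)); print('at z78 centre',Z.mean(0)); 
for i,j in ((0,3),(1,2)): d=Z[j]-Z[i]; print(np.hypot(*d[:2]),np.degrees(np.arctan2(d[1],d[0])))
s=onz(W[0],[(184+133/5,89+280/5),(184+600/5,89+306/5)],70); d=s[1]-s[0]; print(s,np.degrees(np.arctan2(d[1],d[0])))
```

```text
[644.1  47.4  77.5] 0.3
[645.6  75.7  74.5] 0.2
[692.9  73.4  80. ] 0.4
[693.3  45.2  76.9] 0.1
[668.98556988  60.43982874  77.22357465]
[[644.1  47.3  78. ]
 [645.4  75.4  78. ]
 [693.5  73.3  78. ]
 [693.   45.4  78. ]]
at z78 centre [668.98933938  60.33580586  78.        ]
48.97575463262832 -2.2316234856268484
48.120736753466474 -2.4632992462603824
[[669.11732922  29.48698719  70.        ]
 [672.87914707  96.84548005  70.        ]] 86.80348219939937
```

Run:
```python
from h import *
bot.move_ptp([430,0,230],O(180)); bot.dwell(0.5); print(st()); bot.sign_off()
```

```text
t=67.7 tcp=[4.302e+02 1.000e-01 2.298e+02] yaw=-180.0 op=0.551 F=[ 0.3  0.3 -0.5]
the job is handed in; nothing more can be done
```

I handed the job in at about 68 s with the 29 mm block seated in the gap, the other three blocks in the bin and all four fittings in the tray. No pass or fail verdict is reported.

- **Finding the block:** The gap measured about 32 mm in the wrist picture, so it calls for the 29 mm block. Squeezing that block across its thickness read about 28.6 mm. The others read about 19, 37 and 46 mm when gripped (20, 38 and 47 mm blocks).
- **Seating it:** The block went in on the first try. It met the ledges at the height expected for fully down.
- **Final check of the block:** Its top face measured about 77 mm above the bench, against 78 mm expected. It was about 2 mm off the cylinder's centre line and within 1° of square. The four corner heights I triangulated spread from 74.5 to 80 mm, so they are too coarse to prove the 3° level limit. I took the level from the seating height and the shape of the ledges.
- **Tidying up:** The last pictures show the three spare blocks in the deeper bin. The three couplings and one valve are in the shallower tray. One coupling was knocked about 38 mm aside partway through; I found it again in the picture before picking it up.
- **Bystanders:** By eye, the tape, gauge and screwdriver had not moved in the last pictures.

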